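Close the fire's filler cap until it clicks

ROBOT

A 6-joint arm with a two-finger parallel gripper is mounted at the origin on the work surface. World frame = base frame: x ahead of the robot, y to its left, z up, the work surface at z = 0. Lengths are in m, angles in degrees, forces in N, time in s.
With the tool pointing down it reaches from about 0.3 to 0.75 m from the base axis. Payload 8.5 kg.
Tool frame: the origin (TCP) lies at the very end of the fingers, on their centre line; the grasp point (between the pads) lies 19 mm behind it (env.pinch_z is the distance from the TCP to the grasp point, in m); z points along the fingers, y is the line along which they close (so a half turn about z gives the same grasp; the last joint's range is limited). The gripper opens to 85 mm and grips with 20 to 120 N. Pads are 22 mm wide; open, the fingers measure 114 mm over their backs; the gripper's body (76 mm by 85 mm) begins 54 mm behind the grasp point. The pads swing forward as they close: fully open they stand 13 mm farther back than shut.
Start: joints at [-85.56, 21.807, 74.336, -0, 83.858, -12.336], TCP at [0.159, -0.527, 0.231] pointing down, gripper open.
Joint ranges: [-178.18, 178.18], [-50.72, 133.34], [12.68, 142.11], [-81.47, 261.47], [9.98, 163.14], [-165.26, 165.26]. Speed limits (degrees/s): [136.94, 136.94, 180, 180, 180, 180].

INTERFACE

Orientations are given as a 3x3 rotation matrix whose columns are the frame's x, y, z axes.
In Python, from rig import env, viewer gives the robot as it stands.
- The arm moves only by the tool drive_tool, never from a script. Its argument "series" is a list of rows, each a list of 3 entries, a list of its own where there are three numbers: the shift along the tool's x, y, z in m, then the turn about the tool's z in degrees, then the finger opening in m, from 0 to 0.0854. A call has 1 to 20 rows; each row is the pose to reach, as a shift and turn from the pose commanded when the call began, along the tool's axes at that moment; what a row does not reach only later rows make up. A row lasts 1/10 s, in which the tool goes at most 50 mm and 8.59 degrees, less where a joint would pass 70% of its speed; a pose out of reach is approached as far as the arm can. A call with a gripper value outside its range is refused whole. The fingers move at their own pace and stop on an object; "newtons" is the grip in N (left out, the last holds). Time passes only in rows, so rows that repeat a pose let the fingers close. It gives the time, the measured TCP pose, the force, the opening and the grip force at its end, in the units of the state.
- env.observe(): the state, without advancing time (a new reading comes with each control period).
- viewer.get_image(name): name is "scene" or "top" or "wrist"; returns a dict with "img" (400x640x3 uint8, red, green, blue), "depth" (400x640 float32, m along the optical axis (not along the pixel's ray), 0 where there is no reading), "camera_matrix" (3x3 intrinsics, pixels), "rvec" (rotation vector, rad) and "tvec" (3), from world to camera coordinates, as OpenCV has them. Camera axes: x right, y down, z forward; pixel columns grow to the right and rows downward; lengths in m; the calibration is good to about 2 mm. A picture is of the moment at which its call begins.
- env.close_job(): hands the job in; it is judged then, once.
The state is a dict: "time_s": time; "q": joint angles; "qvel": joint speeds; "joint_efforts": joint torques, N m; "position": TCP position; "tool_rot": TCP orientation; "ft_force": force on the tool from outside, world axes, zero at the start; "wrist_torque": the same for the moment, N m; "grip_width": finger opening in m; "gripper_force": force on a finger pad.
Only numpy, scipy, OpenCV 4.12 (cv2) and the standard library are available. Lean on these libraries where they do the work, as an engineer would, in place of code of your own. Each camera call takes 0.05 s, during which the arm holds its last target. There are 200 camera calls.

TASK

The tabletop ethanol fire on the drinks trolley has just been topped up: put its red-handled filler cap back on the filler neck. Feel for the spot where the cap's cross pin drops through the notches, push it lightly down on the sprung seal and turn it clockwise, without leaning hard on the neck, until it is fully home under its cams and the ratchet clicks over; then let go. Leave the glasses and the jigger alone.

Things in the scene. Friction and masses are not known exactly. Their poses are not given: they have to be found in the camera images.
- cap: loose filler cap, 0.16 kg, standing on its plug. Origin: centre of the plug's underside, z up. Heights above it: steel plug, radius 12 mm at the foot, 14.5 mm from 5 to 18 mm; brass cross pin through the plug, 6 mm thick, axis at 7.5 mm, out to 21.5 mm radius both ways; sealing disc, radius 27 mm, 18 to 20.5 mm; black shell, radius 30 mm, 21 to 33 mm; red grip bar on top
- grip (a point): centre of the cap's red grip bar, 48 mm above the cap's origin; the bar is 50 mm long (cap's x), 14 mm wide (y), from 33 to 63 mm above the origin
- ratchet (a point): inside the cap's shell, on its axis. Plug, pin and sealing disc turn as one in the shell, driven through a 12-tooth ratchet: anticlockwise it always carries them; clockwise (from above) only up to 0.2 to 0.3 N m, then it slips and clicks, one tooth each 30 degrees. From past clicks the pin stands at an unknown angle, up to 50 degrees either side of the bar. A click before the pin is under the cams is false
- burner: the tabletop fire, fixed: black tank 340 mm (x) by 150 mm (y), top at 70 mm; origin at the centre of its underside, z up. On its -x part two clear wind panes, 190 mm long, at y = +-62 mm, x from -160 to +30 mm, up to 150 mm high. The filler neck stands upright at x = +115 mm, y = 0
- neck (a point): axis of the filler neck at the top face of its inner flange, 95 mm above the trolley; axes as burner. Neck radius 29 mm. Round hole in the flange, radius 17 mm, with two opposite notches 13 mm wide along +x and -x, out to 24 mm radius: only there does the cross pin pass. Pin resting on the flange: cap origin 4.5 mm below this point. Pin through the notches: cap drops onto the free seal, origin 12 mm below
- cam (a point): on the neck's axis, 5.5 mm below neck, under the flange. Pushed down until its origin is 13.5 mm or more below neck, the pin clears the flange's underside; a clockwise turn then takes it under cams that draw the cap down to 16 mm below neck after about 80 degrees; hard stop at about 90. It stays there by itself. Anticlockwise from the notches is blocked
- seal (a joint): how far the spring-backed black rubber seal ring round the neck's mouth is pressed down, m: 0 free (top 6 mm above neck), 0.0055 bottomed; about 2.5 N per mm. About 0.0035 to 0.004 when the cap is home
- pawl (a joint): lift of one of the two spring pawls (they rise together) in the cap's ratchet, m: about 0 down in a tooth, up to about 0.003 on a tooth's crest as the ratchet slips, snapping back to 0 with the click
- glass1: a loose bystander: stemless tumbler of smoky grey glass, 84 mm across at its widest, 95 mm tall, open top; origin at the centre of its underside
- glass2: a loose bystander: stemless tumbler of smoky grey glass, 84 mm across at its widest, 95 mm tall, open top; origin at the centre of its underside
- glass3: a loose bystander: stemless tumbler of smoky grey glass, 84 mm across at its widest, 95 mm tall, open top; origin at the centre of its underside
- jigger: a loose bystander: steel double-cone bar jigger, 42 mm across, 88 mm tall; origin at the centre of its underside
Mind the look-alikes: they are no part of the job. What is shaped like the cap but turquoise is not meant.

How it is judged (in metres and radians):
On the way, in this order (a step that is already met when the one before it is completed fails the run):
1. the cap's pin has dropped through the notches: cap upright, on the neck's axis, its origin at least 10.5 mm below the flange top (horizontal distance between cap and neck below 0.006 m and z of cap in the frame of neck below -0.0105 m and angle between cap's own z axis and vertical below 0.12 rad), for 0.1 s.
2. with the seal pressed home (at least 2.8 mm) the ratchet slips: the pawl rides over a tooth (lift at least 1.5 mm) (value of joint seal above 0.0028 m and value of joint pawl above 0.0015 m and horizontal distance between cap and neck below 0.006 m).
At the end, for the whole second after the job is handed in: the cap, let go and at rest, sits upright on the neck (within 5 mm of its axis, under 0.08 rad of tilt), held down by its own pin so that the seal stays pressed at least 2.8 mm, and the ratchet has clicked: its pawl is back down in a tooth (lift under 1 mm) (value of joint seal above 0.0028 m and value of joint pawl below 0.001 m and horizontal distance between cap and neck below 0.005 m and angle between cap's own z axis and vertical below 0.08 rad and linear speed of cap below 0.02 m/s and contact force between the fingers and cap below 0.1 N); the robot touches nothing.
It fails at once if leaning on the filler neck: more than 80 N of contact force (all touching points added up) between the cap and the fire (contact force between cap and burner above 80 N).
It fails at once if the hand or arm knocks the fire (more than 5 N) (contact force between any of the fingers, the arm and burner above 5 N).
It fails at once if a glass or the jigger is shifted by more than 15 mm or tipped (distance of any of glass1, glass2, glass3, jigger from where it was at the start of the episode above 0.015 m or angle between any of glass1, glass2, glass3, jigger's own z axis and vertical above 0.25 rad).
It also fails if it takes over 72 s, if anything falls off the work surface, if the arm or the gripper's body presses on something with over 40 N, if the wrist force passes 120 N, or if a joint passes its speed limit or range.

## Working session

There is one attempt and no reset: what is moved stays moved. The work goes in short steps, Python scripts to look and compute and a tool call to move; the robot and the scene stay as the last step left them, time stands still between calls to the robot, and variables do not carry over. Pictures are saved under pics/ and viewed, at most 10 in all, crops included, and the job is handed in when it is done.

Besides the shell and the picture viewer there is one more tool, called in YAML: its name, and indented under it one key for each argument. drive_tool: Moves the arm, as the interface text tells. Its arguments: {"type":"object","properties":{"series":{"type":"array"},"newtons":{"type":"number"}},"required":["series"]}

```bash
mkdir -p pics; ls; cat > h.py <<'E'
import cv2,numpy as np
from rig import env,viewer
def cam(n):
    d=viewer.get_image(n); R=cv2.Rodrigues(np.array(d['rvec'],float))[0]; return d['img'],d['depth'],np.array(d['camera_matrix']),R,np.array(d['tvec'],float).ravel()
def pt(c,u,v,depth=None,z=None):
    img,D,K,R,t=c; r=np.linalg.inv(K)@[u,v,1]
    C=-R.T@t; w=R.T@r
    if z is not None: return C+w*(z-C[2])/w[2]
    return C+w*(D[int(v),int(u)] if depth is None else depth)
E
python3 - <<'E'
from h import *
for n in('scene','top'):
    c=cam(n); cv2.imwrite(f'pics/{n}0.png',c[0][:,:,::-1])
    np.savez(f'{n}0.npz',*c)
    print(n,-c[3].T@c[4])
print(env.observe())
E
```

```text
pics
scene [ 1.20685726 -0.17247508  0.53166874]
top [ 0.42706695 -0.09344899  1.27426081]
{'time_s': 0.1, 'q': array([-8.55601067e+01,  2.18375500e+01,  7.43773224e+01,  1.11617486e-05,
        8.38579513e+01, -1.23345411e+01]), 'qvel': array([-0.03439567, -0.11367249, -0.09976905,  0.03710437, -0.00414052,
       -0.13242157]), 'joint_efforts': array([ 5.29704630e-03, -4.49216616e+01, -2.31658602e+01, -1.34280326e-04,
        3.65629639e-03,  1.69585945e-05]), 'position': array([ 0.15872214, -0.52634127,  0.23078776]), 'tool_rot': array([[ 9.57448389e-01,  2.88604528e-01, -9.82000541e-05],
       [ 2.88604416e-01, -9.57447589e-01,  1.26721310e-03],
       [ 2.71702032e-04, -1.24163211e-03, -9.99999192e-01]]), 'ft_force': array([ 0.03293031, -0.49436178, -0.06552947]), 'wrist_torque': array([ 0.00720977, -0.00107012, -0.04624772]), 'gripper_force': 0.0, 'grip_width': 0.08548570708812663}
```

View pics/scene0.png

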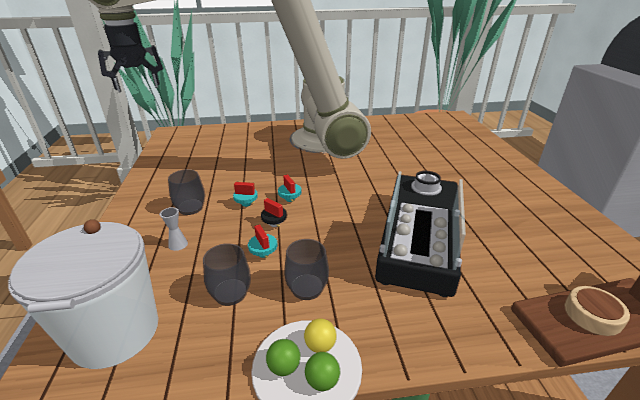

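View pics/top0.png

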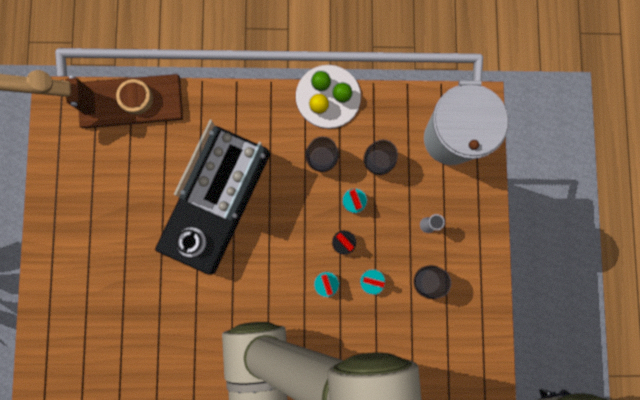

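The scene view shows the black-shelled cap at (274,210), three turquoise decoys around it and the neck at (427,182). In the top view the cap is at (344,242) and the neck at (190,242). The decoys are at (354,201), (326,285) and (373,282), and the glasses are at (322,154), (380,157) and (431,282).

```bash
cat > m.py <<'E'
from h import *
def load(n): 
    f=np.load(n); return [f[k] for k in f.files]
T=load('top0.npz');S=load('scene0.npz')
def comps(c,mask,lo=15):
    n,l,s,ce=cv2.connectedComponentsWithStats(mask.astype(np.uint8))
    for i in range(1,n):
        if s[i,4]>=lo: yield i,l==i,s[i],ce[i]
for nm,c in(('top',T),('scene',S)):
    im=c[0].astype(int);r,g,b=im[...,0],im[...,1],im[...,2]
    for col,m in(('red',(r>130)&(g<60)&(b<60)),('turq',(g>110)&(b>110)&(r<80))):
        for i,mm,s,ce in comps(c,m):
            ys,xs=np.nonzero(mm)
            P=np.array([pt(c,x,y) for x,y in zip(xs,ys)])
            zt=0.063 if col=='red' else .033
            q=pt(c,*ce,z=zt)
            o=''
            if col=='red' and nm=='top':
                (cx,cy),(w,h),a=cv2.minAreaRect(np.c_[xs,ys].astype(np.float32)); bx=cv2.boxPoints(((cx,cy),(w,h),a))
                W=[pt(c,*p,z=.063)[:2] for p in bx]; e=[W[1]-W[0],W[2]-W[1]]; e=max(e,key=np.linalg.norm); o=(np.degrees(np.arctan2(e[1],e[0])),np.linalg.norm(e))
            print(nm,col,s[4],ce.round(1),'ray',q.round(4),'depth med',np.median(P,0).round(4),'zmax',P[:,2].max().round(4),o)
# neck and tank
print('neck pix', [pt(T,u,v).round(4) for u,v in((190,242),(176,242),(204,242),(190,228))])
K,R,t=T[2:]
vv,uu=np.mgrid[90:290,130:290]; P=np.array([pt(T,u,v) for u,v in zip(uu.ravel(),vv.ravel())])
rgb=T[0][90:290,130:290].reshape(-1,3).max(1)
m=(abs(P[:,2]-.07)<.006); 
tank=P[m][:,:2].astype(np.float32); (cx,cy),(w,h),a=cv2.minAreaRect(tank); print('tank',cx,cy,w,h,a)
m=(P[:,2]>.088)&(P[:,2]<.125)&(np.hypot(P[:,0]-pt(T,190,242)[0],P[:,1]-pt(T,190,242)[1])<.05); n=P[m]; print('neck',len(n),cv2.minEnclosingCircle(n[:,:2].astype(np.float32)),np.median(n,0))
for u,v in((322,154),(380,157),(431,282),(435,223)): print('obj',pt(T,u,v,z=.095).round(3))
E
python3 m.py
```

```text
top red 104 [355.4 199. ] ray [ 0.5925 -0.2164  0.063 ] depth med [ 0.5924 -0.2157  0.0629] zmax 0.0688 (np.float64(-159.92967926005625), np.float64(0.046636584583103755))
top red 117 [344.6 241.5] ray [ 0.4884 -0.1893  0.063 ] depth med [ 0.4894 -0.1902  0.0626] zmax 0.0697 (np.float64(-135.04365258397098), np.float64(0.04789851006629998))
top red 93 [326.8 284.4] ray [ 0.3854 -0.146   0.063 ] depth med [ 0.3862 -0.1465  0.0621] zmax 0.0677 (np.float64(-161.47375985884727), np.float64(0.047408579340214085))
top red 89 [373.7 281.9] ray [ 0.3913 -0.2591  0.063 ] depth med [ 0.3911 -0.2594  0.0623] zmax 0.0701 (np.float64(-105.83150274142606), np.float64(0.05028106363185506))
top turq 28 [360.5 192.5] ray [ 0.6132 -0.2324  0.033 ] depth med [ 0.6145 -0.2325  0.0333] zmax 0.0368 
top turq 164 [348.3 202.5] ray [ 0.5876 -0.2016  0.033 ] depth med [ 0.5867 -0.2009  0.0326] zmax 0.0394 
top turq 317 [371.8 281.3] ray [ 0.3918 -0.2584  0.033 ] depth med [ 0.395  -0.2588  0.0324] zmax 0.0457 
top turq 192 [321.8 283.7] ray [ 0.3862 -0.1351  0.033 ] depth med [ 0.3853 -0.133   0.0326] zmax 0
[... 515 characters left out ...]
72  0.0319] zmax 0.5317 
scene turq 166 [245.5 197.4] ray [ 0.4124 -0.255   0.033 ] depth med [ 0.4092 -0.2548  0.0316] zmax 0.5317 
scene turq 320 [262.2 245.7] ray [ 0.6062 -0.2142  0.033 ] depth med [ 0.6048 -0.2166  0.0316] zmax 0.5317 
neck pix [array([0.4862, 0.1812, 0.0696]), array([0.4848, 0.2074, 0.0972]), array([0.4862, 0.1478, 0.0707]), array([0.5196, 0.1817, 0.0716])]
tank 0.5920770168304443 0.13176070153713226 0.14929641783237457 0.3388789892196655 65.76923370361328
neck 313 ((0.48738110065460205, 0.1791955828666687), 0.02965398132801056) [0.48757322 0.18050874 0.09724933]
obj [ 0.697 -0.133  0.095]
obj [ 0.69  -0.273  0.095]
obj [ 0.392 -0.39   0.095]
obj [ 0.531 -0.403  0.095]
```

drive_tool:
  series:
    - [[0.02,-0.011,0],-2,0.085]
    - [[0.055,-0.03,0],-5,0.085]
    - [[0.095,-0.052,0],-8,0.085]
    - [[0.138,-0.076,0.005],-12,0.085]
    - [[0.18,-0.099,0.01],-15,0.085]
    - [[0.222,-0.122,0.015],-18,0.085]
    - [[0.265,-0.145,0.02],-21,0.085]
    - [[0.307,-0.168,0.025],-24,0.085]
    - [[0.345,-0.189,0.03],-26,0.085]
    - [[0.38,-0.208,0.03],-28,0.085]
    - [[0.403,-0.221,0.03],-28.2,0.085]
    - [[0.414,-0.227,0.03],-28.2,0.085]
    - [[0.414,-0.227,0.03],-28.2,0.085]
    - [[0.414,-0.227,0.03],-28.2,0.085]

```text
time_s: 1.5
position: [0.489, -0.1905, 0.2012]
tool_rot: [[0.708, 0.706, -0.001], [0.706, -0.708, -0.0], [-0.0, -0.0, -1.0]]
ft_force: [-0.7, 0.2, 0.5]
grip_width: 0.0849
gripper_force: 0.0
```

```bash
python3 - <<'E'
from h import *
c=cam('wrist'); np.savez('w1.npz',*c); cv2.imwrite('pics/w1.png',c[0][:,:,::-1])
print(-c[3].T@c[4]); o=env.observe(); print(o['time_s'],o['position'],o['tool_rot'].round(4),o['ft_force'],o['q'])
im=c[0].astype(int);r,g,b=im[...,0],im[...,1],im[...,2]
n,l,s,ce=cv2.connectedComponentsWithStats(((r>120)&(g<60)&(b<60)).astype(np.uint8))
for i in range(1,n):
    if s[i,4]<60: continue
    ys,xs=np.nonzero(l==i); P=np.array([pt(c,x,y) for x,y in zip(xs,ys)]); P=P[P[:,2]>.057]
    if len(P)<20: print(s[i],ce[i]);continue
    (cx,cy),wh,a=cv2.minAreaRect(P[:,:2].astype(np.float32))
    print(s[i],ce[i],'top rect',cx,cy,wh,a,np.median(P,0))
E
```

```text
[ 0.53948802 -0.14114692  0.34295689]
1.55 [ 0.4888796  -0.19069458  0.20124072] [[ 7.084e-01  7.059e-01 -5.000e-04]
 [ 7.059e-01 -7.084e-01 -1.000e-04]
 [-4.000e-04 -3.000e-04 -1.000e+00]] [-0.15072823 -0.15274683  0.20149653] [-3.42389476e+01  2.07020589e+01  8.13148345e+01 -1.84244985e-02
  7.80027034e+01  1.08659805e+01]
[399  97  31  50 342] [413.30409357 120.35672515] top rect 0.5887877345085144 -0.21017688512802124 (0.044805172830820084, 0.0010819812305271626) 20.802352905273438 [ 0.59136514 -0.20925404  0.05945758]
[308 155  16  53 151] [318.68874172 170.7615894 ] top rect 0.493986576795578 -0.19075731933116913 (0.04539977014064789, 0.010927601717412472) 58.65110397338867 [ 0.49771367 -0.18824219  0.06140488]
[203 200  23  50 229] [215.27510917 218.18340611] top rect 0.4532044529914856 -0.1394043266773224 (0.17146673798561096, 0.01976708136498928) 5.419161319732666 [ 0.39322808 -0.14922291  0.06081204]
[281 270  32  44 170] [293.78235294 285.85882353] top rect 0.4542939364910126 -0.19967028498649597 (0.2042647749185562, 0.03174857050180435) 43.32149124145508 [ 0.39685671 -0.25586143  0.05945263]
```

View pics/w1.png

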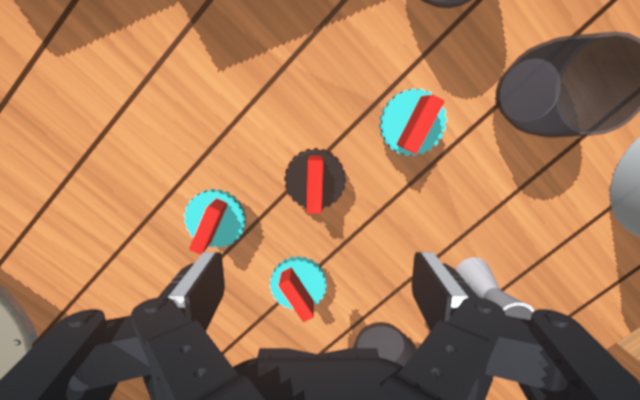

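The wrist view shows the black cap at (315,180), with its bar running along tool x between the fingers. I'll triangulate the bar's centre before descending.

```bash
python3 - <<'E'
from h import *
L=lambda n:[np.load(n)[k] for k in np.load(n).files]
W=L('w1.npz');T=L('top0.npz')
im=W[0].astype(int);r,g,b=im[...,0],im[...,1],im[...,2]
print('bar depth z', [pt(W,315,v).round(4) for v in(158,170,185,195,205)])
# shell: dark + red in window
win=np.zeros(r.shape,bool);win[145:225,280:352]=1
m=win&((im.max(2)<75)|((r>120)&(g<60)))
P=np.array([pt(W,x,y) for y,x in zip(*np.nonzero(m))]); s=P[(P[:,2]>.027)&(P[:,2]<.038)]
print('shell',cv2.minEnclosingCircle(s[:,:2].astype(np.float32)),np.median(s,0))
t=P[(P[:,2]>.056)]; print('bar top',cv2.minAreaRect(t[:,:2].astype(np.float32)),len(t))
# triangulate bar's top end centre: ray centre of bar face
mm=win&(r>190)&(g<90); ys,xs=np.nonzero(mm); u=(xs.min()+xs.max())/2; print('face',xs.min(),xs.max(),ys.min(),ys.max())
def ray(c,u,v): 
    C=-c[3].T@c[4]; d=c[3].T@np.linalg.inv(c[2])@[u,v,1]; return C,d/np.linalg.norm(d)
for v in (180,184):
    (A,a),(B,b_)=ray(W,315.5,v),ray(T,344.6,241.5)
    x=np.linalg.lstsq(np.c_[a,-b_],B-A,rcond=None)[0]; print('tri',(A+a*x[0]).round(4),(B+b_*x[1]).round(4), pt(W,315.5,v,z=.063).round(4))
E
```

```text
bar depth z [array([ 0.5046, -0.1724,  0.0488]), array([ 0.4984, -0.1787,  0.0613]), array([ 0.4889, -0.1882,  0.0624]), array([ 0.4823, -0.1947,  0.0627]), array([ 0.4758, -0.2012,  0.0638])]
shell ((0.48566102981567383, -0.19076375663280487), 0.027086231857538223) [ 0.49198495 -0.20296982  0.03249681]
bar top ((0.5053321719169617, -0.1710660308599472), (0.09060662239789963, 0.013514318503439426), 45.08502960205078) 65
face 307 322 157 213
tri [ 0.4887 -0.1888  0.0399] [ 0.4895 -0.1912  0.0401] [ 0.4926 -0.1852  0.063 ]
tri [ 0.4885 -0.1891  0.0546] [ 0.4888 -0.19    0.0547] [ 0.49   -0.1877  0.063 ]
```

drive_tool:
  series:
    - [[0.001,-0.0015,0.015],0,0.06]
    - [[0.001,-0.0015,0.045],0,0.06]
    - [[0.001,-0.0015,0.08],0,0.06]
    - [[0.001,-0.0015,0.115],0,0.06]
    - [[0.001,-0.0015,0.14],0,0.06]
    - [[0.001,-0.0015,0.158],0,0.06]
    - [[0.001,-0.0015,0.165],0,0.06]
    - [[0.001,-0.0015,0.165],0,0.06]
    - [[0.001,-0.0015,0.165],0,0.0]
    - [[0.001,-0.0015,0.165],0,0.0]
    - [[0.001,-0.0015,0.165],0,0.0]
    - [[0.001,-0.0015,0.165],0,0.0]
    - [[0.001,-0.0015,0.165],0,0.0]
    - [[0.001,-0.0015,0.165],0,0.0]
  newtons: 80

```text
time_s: 2.95
position: [0.4896, -0.1882, 0.0371]
tool_rot: [[0.707, 0.707, 0.001], [0.707, -0.707, -0.001], [0.0, 0.002, -1.0]]
ft_force: [-0.4, 0.7, 6.3]
grip_width: 0.0125
gripper_force: 78.1
```

drive_tool:
  series:
    - [[0,0,-0.015],0,0]
    - [[0,0,-0.05],0,0]
    - [[0,0,-0.095],0,0]
    - [[0.01,-0.01,-0.13],-3,0]
    - [[0.03,-0.03,-0.15],-8,0]
    - [[0.055,-0.056,-0.15],-14,0]
    - [[0.083,-0.084,-0.15],-20,0]
    - [[0.111,-0.112,-0.15],-26,0]
    - [[0.139,-0.141,-0.15],-32,0]
    - [[0.167,-0.169,-0.15],-38,0]
    - [[0.195,-0.197,-0.15],-44,0]
    - [[0.22,-0.223,-0.15],-50,0]
    - [[0.24,-0.243,-0.15],-55,0]
    - [[0.252,-0.255,-0.15],-58,0]
    - [[0.258,-0.261,-0.15],-60,0]
    - [[0.258,-0.261,-0.15],-60,0]
    - [[0.258,-0.261,-0.15],-60,0]
    - [[0.258,-0.261,-0.15],-60,0]

```text
time_s: 4.75
position: [0.4874, 0.1781, 0.1863]
tool_rot: [[-0.257, 0.967, -0.0], [0.967, 0.257, -0.0], [-0.0, -0.0, -1.0]]
ft_force: [0.6, -0.7, -1.4]
grip_width: 0.0129
gripper_force: 78.3
```

```bash
python3 - <<'E'
from h import *
o=env.observe(); print(o['time_s'],o['position'],o['tool_rot'].round(4),o['ft_force'],o['wrist_torque'],o['q'])
for n in('wrist','top','scene'):
    c=cam(n); np.savez(n[0]+'2.npz',*c); 
    im=c[0][:,:,::-1]
    if n=='scene': im=cv2.resize(im[90:250,340:540],None,fx=3,fy=3,interpolation=cv2.INTER_CUBIC)
    if n=='top': im=cv2.resize(im[180:300,130:260],None,fx=4,fy=4,interpolation=cv2.INTER_CUBIC)
    cv2.imwrite(f'pics/{n}2.png',im)
E
```

```text
4.75 [0.48737873 0.17810768 0.18630201] [[-2.566e-01  9.665e-01 -2.000e-04]
 [ 9.665e-01  2.566e-01 -2.000e-04]
 [-2.000e-04 -2.000e-04 -1.000e+00]] [ 0.5779353  -0.67590981 -1.41483945] [ 0.01483464 -0.04594326 -0.01624248] [ 6.99263560e+00  2.09322590e+01  8.36405676e+01 -1.18319418e-02
  7.54378987e+01 -7.87168275e+00]
```

View pics/wrist2.png

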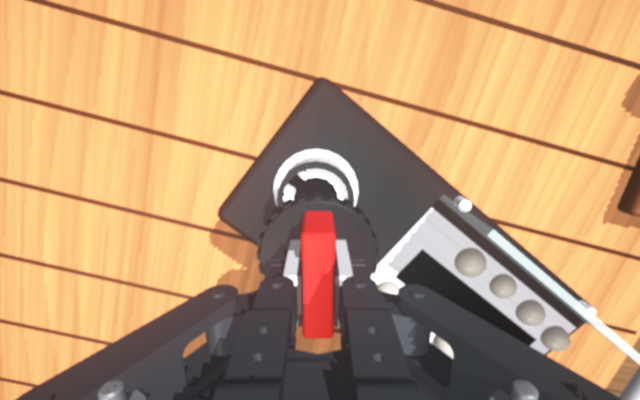

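View pics/scene2.png

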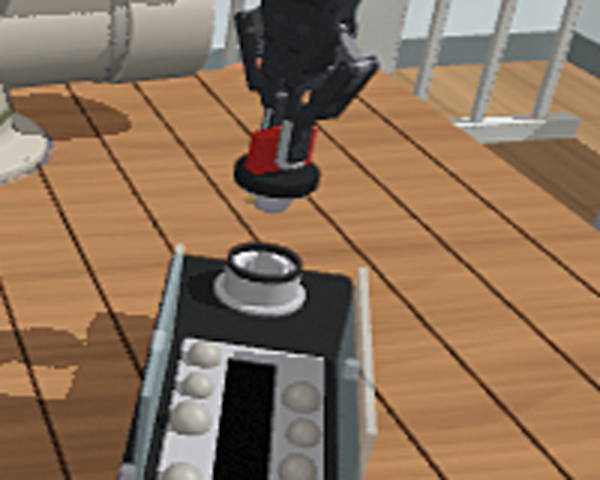

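The wrist view shows the cap bar centred at (319,275) and the neck's white ring at (316,190), partly hidden. The scene crop shows the cap upright above the neck with a brass pin end at its left front, crop (250,200). Next I'll measure the cap and neck axes from depth.

```bash
python3 - <<'E'
from h import *
from scipy.optimize import least_squares
L=lambda n:[np.load(n)[k] for k in np.load(n).files]
def cloud(c,x0,x1,y0,y1):
    v,u=np.mgrid[y0:y1,x0:x1]; return np.array([pt(c,a,b) for a,b in zip(u.ravel(),v.ravel())]),u.ravel(),v.ravel(),c[0][y0:y1,x0:x1].reshape(-1,3).astype(int)
def fit(P,r=None):
    f=(lambda p:np.hypot(P[:,0]-p[0],P[:,1]-p[1])-(r if r else p[2]))
    return least_squares(f,[*P[:,:2].mean(0),.03],loss='soft_l1',f_scale=.001).x
W=L('w2.npz')
P,u,v,rgb=cloud(W,230,400,140,330)
# silhouette of shell: for each column first pixel with z>.165
pts=[]
for x in range(262,376,2):
    k=(u==x)&(P[:,2]>.165)&(P[:,2]<.19); 
    if k.sum():
        i=np.nonzero(k)[0][np.argmin(v[k])]; pts.append(pt(W,x,v[i],z=.182))
pts=np.array(pts); print('shell',len(pts),fit(pts),fit(pts,.03))
red=(rgb[:,0]>120)&(rgb[:,1]<70); B=P[red&(P[:,2]>.205)&(P[:,2]<.222)]; print('bar',cv2.minAreaRect(B[:,:2].astype(np.float32)),np.median(B,0))
wh=rgb.min(1)>170
for z0,z1 in((.068,.08),(.08,.09),(.09,.0985),(.0985,.106)):
    k=(P[:,2]>z0)&(P[:,2]<z1); Q=P[k]; print(z0,k.sum(),(wh&k).sum(), Q.mean(0) if k.sum() else '')
# top0: seal ring (z~.1)
T=L('top0.npz'); P,u,v,rgb=cloud(T,165,216,217,268)
Q=P[(P[:,2]>.09)&(P[:,2]<.108)]; h=cv2.convexHull(Q[:,:2].astype(np.float32))[:,0]; print('top0 seal',len(Q),fit(h),np.median(Q,0))
# top0 ray-based: white ring
S=L('scene0.npz'); P,u,v,rgb=cloud(S,405,450,165,200); Q=P[(P[:,2]>.096)&(P[:,2]<.108)];print('scene seal',len(Q),fit(Q),Q[:,2].max(),cv2.minEnclosingCircle(Q[:,:2].astype(np.float32)))
# scene2 vs scene0 : cap shell center
S2=L('s2.npz'); P,u,v,rgb=cloud(S2,405,460,120,165); Q=P[(P[:,2]>.165)&(P[:,2]<.19)&(P[:,0]<.6)]; print('scene cap',len(Q),fit(Q,.03),cv2.minEnclosingCircle(Q[:,:2].astype(np.float32)))
E
```

```text
shell 57 [0.48672584 0.17908385 0.02917446] [0.4869615  0.17812015 0.03      ]
bar ((0.48739197850227356, 0.17728446424007416), (0.014559079892933369, 0.046548619866371155), 15.614177703857422) [0.4900091  0.16982881 0.21127295]
0.068 10580 2109 [0.49786591 0.18135672 0.07012942]
0.08 199 188 [0.50558392 0.17203292 0.08414554]
0.09 713 629 [0.4836612  0.19380011 0.09424997]
0.0985 762 90 [0.47954237 0.19503667 0.10029073]
top0 seal 301 [0.48757302 0.17911476 0.02857339] [0.48740201 0.18117019 0.09761342]
scene seal 137 [0.48698677 0.18129278 0.02661103] 0.10246777683866409 ((0.48689258098602295, 0.18170318007469177), 0.029700756072998047)
scene cap 329 [0.48525774 0.17760287 0.03      ] ((0.4892883598804474, 0.17616328597068787), 0.032011985778808594)
```

```bash
python3 - <<'E'
from h import *
from scipy.optimize import least_squares
W=[np.load('w2.npz')[k] for k in np.load('w2.npz').files]
v,u=np.mgrid[140:200,255:380];u=u.ravel();v=v.ravel()
P=np.array([pt(W,a,b) for a,b in zip(u,v)])
pts=[];inn=[]
for x in range(276,358,2):
    k=np.nonzero((u==x)&(P[:,2]>.0975)&(P[:,2]<.106))[0]
    if len(k): 
        pts.append(pt(W,x,v[k].min(),z=.101)); 
pts=np.array(pts)
for r in (None,.029,.030):
    f=lambda p:np.hypot(pts[:,0]-p[0],pts[:,1]-p[1])-(r or p[2])
    s=least_squares(f,[.487,.179,.029],loss='soft_l1',f_scale=.0005); print(len(pts),s.x,np.abs(s.fun).mean())
print(P[(P[:,2]>.0975)&(P[:,2]<.106)].max(0))
E
```

```text
38 [0.48445005 0.18011758 0.02839454] 0.00017654133315657733
38 [0.48462494 0.17942341 0.029     ] 0.0002210520728513987
38 [0.4848866  0.17830848 0.029     ] 0.0003481840555419267
[0.51138079 0.20846143 0.10224579]
```

```bash
python3 - <<'E'
from h import *
L=lambda n:[np.load(n)[k] for k in np.load(n).files]
def ext(c,x0,x1,y0,y1,z0,z1):
    v,u=np.mgrid[y0:y1,x0:x1];u=u.ravel();v=v.ravel();P=np.array([pt(c,a,b) for a,b in zip(u,v)])
    k=(P[:,2]>z0)&(P[:,2]<z1)&(abs(P[:,0]-.487)<.045)&(abs(P[:,1]-.18)<.05);return u[k].min(),u[k].max(),v[k].min(),v[k].max(),k.sum()
def proj(c,p): return cv2.projectPoints(np.array([p],float),cv2.Rodrigues(c[3])[0],c[4],c[2],None)[0].ravel()
S0,S2=L('scene0.npz'),L('s2.npz')
a=ext(S0,400,455,160,205,.0965,.108);b=ext(S2,400,470,115,175,.170,.186)
print('seal',a,'shell',b)
def circ(x,y,z,r): 
    q=np.array([proj(S0,(x+r*np.cos(t),y+r*np.sin(t),z)) for t in np.linspace(0,6.28,60)]); return q.min(0),q.max(0)
for y in(.177,.179,.181): print(y,'seal',circ(.487,y,.101,.029),'shell',circ(.487,y,.182,.03))
W=L('w2.npz')
for xy in((.487,.179),(.485,.179)): print('wrist',proj(W,(*xy,.182)),proj(W,(*xy,.101)))
E
```

```text
seal (np.int64(416), np.int64(440), np.int64(171), np.int64(183), np.int64(129)) shell (np.int64(418), np.int64(446), np.int64(141), np.int64(155), np.int64(276))
0.177 seal (array([413.72638503, 170.30177982]), array([439.11513258, 182.43085709])) shell (array([418.18074179, 139.12413692]), array([445.95395494, 150.43145151]))
0.179 seal (array([414.5396245 , 170.24520095]), array([439.9339136 , 182.36815416])) shell (array([419.03641173, 139.07201239]), array([446.81595332, 150.37322211]))
0.181 seal (array([415.35249062, 170.18864752]), array([440.75231344, 182.30548102])) shell (array([419.89166785, 139.01991249]), array([447.67752839, 150.31502197]))
wrist [317.83764682 250.26108097] [317.91649638 202.80217879]
wrist [313.95073337 249.31168838] [315.30336412 202.13549067]
```

drive_tool:
  series:
    - [[0.002,-0.0005,0.008],0,0]
    - [[0.002,-0.0005,0.02],0,0]
    - [[0.002,-0.0005,0.032],0,0]
    - [[0.002,-0.0005,0.042],0,0]
    - [[0.002,-0.0005,0.049],0,0]
    - [[0.002,-0.0005,0.053],0,0]
    - [[0.002,-0.0005,0.055],0,0]
    - [[0.002,-0.0005,0.056],0,0]
    - [[0.002,-0.0005,0.056],0,0]
    - [[0.002,-0.0005,0.056],0,0]

```text
time_s: 5.9
position: [0.4864, 0.1808, 0.1306]
tool_rot: [[-0.258, 0.966, 0.001], [0.966, 0.258, 0.0], [-0.0, 0.001, -1.0]]
ft_force: [-0.3, -0.1, -1.6]
grip_width: 0.0124
gripper_force: 78.3
```

drive_tool:
  series:
    - [[0,0,0.001],0,0]
    - [[0,0,0.002],0,0]
    - [[0,0,0.003],0,0]
    - [[0,0,0.004],0,0]
    - [[0,0,0.004],0,0]
    - [[0,0,0.004],0,0]

```text
time_s: 6.5
position: [0.4866, 0.1809, 0.1271]
tool_rot: [[-0.258, 0.966, 0.001], [0.966, 0.258, 0.0], [-0.0, 0.001, -1.0]]
ft_force: [-1.4, 0.2, 5.8]
grip_width: 0.0124
gripper_force: 79.7
```

drive_tool:
  series:
    - [[0,0,0.0005],-2,0]
    - [[0,0,0.0005],-4,0]
    - [[0,0,0.0005],-6,0]
    - [[0,0,0.0005],-8,0]
    - [[0,0,0.0005],-10,0]
    - [[0,0,0.0005],-12,0]
    - [[0,0,0.0005],-12,0]

```text
time_s: 7.2
position: [0.4867, 0.1809, 0.127]
tool_rot: [[-0.455, 0.891, 0.002], [0.891, 0.455, 0.0], [-0.001, 0.002, -1.0]]
ft_force: [-2.6, 0.1, 8.8]
grip_width: 0.0126
gripper_force: 79.9
```

```bash
cat > o.py <<'E'
from rig import env
import numpy as np
o=env.observe(); R=o['tool_rot']; print(round(o['time_s'],2),o['position'].round(4),'yaw',np.degrees(np.arctan2(R[1,0],R[0,0])).round(1),'F',o['ft_force'].round(1),'M',o['wrist_torque'].round(3),'q',o['q'].round(1))
E
python3 o.py
```

```text
7.2 [0.4867 0.1809 0.127 ] yaw 117.0 F [-2.6  0.1  8.8] M [-0.113  0.442 -0.05 ] q [  7.3  24.7  88.7  -0.   66.5 -19.7]
```

drive_tool:
  series:
    - [[0.0007,-0.0013,0.0],0,0]
    - [[0.0007,-0.0013,0.0],-2,0]
    - [[0.0007,-0.0013,0.0003],-4,0]
    - [[0.0007,-0.0013,0.0003],-6,0]
    - [[0.0007,-0.0013,0.0003],-6,0]

```text
time_s: 7.7
position: [0.4856, 0.1808, 0.1269]
tool_rot: [[-0.545, 0.838, 0.003], [0.838, 0.545, -0.0], [-0.002, 0.003, -1.0]]
ft_force: [-2.2, -0.9, 9.9]
grip_width: 0.0126
gripper_force: 80.0
```

```bash
python3 o.py
```

```text
7.7 [0.4856 0.1808 0.1269] yaw 123.0 F [-2.2 -0.9  9.9] M [-0.256  0.241 -0.001] q [  7.3  24.6  88.9  -0.   66.4 -25.7]
```

drive_tool:
  series:
    - [[0,0,0.0],-2,0]
    - [[0,0,0.0],-4,0]
    - [[0,0,0.0],-6,0]
    - [[0,0,0.0],-8,0]
    - [[0,0,0.0],-8,0]

```text
time_s: 8.2
position: [0.4857, 0.1808, 0.1269]
tool_rot: [[-0.657, 0.754, 0.003], [0.754, 0.657, -0.0], [-0.002, 0.002, -1.0]]
ft_force: [-2.1, -0.7, 9.7]
grip_width: 0.0127
gripper_force: 80.0
```

```bash
python3 o.py
```

```text
8.2 [0.4857 0.1808 0.1269] yaw 131.0 F [-2.1 -0.7  9.7] M [-0.274  0.098 -0.005] q [  7.3  24.6  88.9  -0.   66.3 -33.7]
```

drive_tool:
  series:
    - [[0,0,0.0],-2,0]
    - [[0,0,0.0],-4,0]
    - [[0,0,0.0],-6,0]
    - [[0,0,0.0],-8,0]
    - [[0,0,0.0],-10,0]
    - [[0,0,0.0],-10,0]

```text
time_s: 8.8
position: [0.4855, 0.1808, 0.1269]
tool_rot: [[-0.778, 0.629, 0.003], [0.629, 0.778, -0.0], [-0.002, 0.002, -1.0]]
ft_force: [-2.1, -1.3, 8.8]
grip_width: 0.013
gripper_force: 79.9
```

```bash
python3 o.py
```

```text
8.8 [0.4855 0.1808 0.1269] yaw 141.0 F [-2.1 -1.3  8.8] M [-0.279  0.201 -0.036] q [  7.3  24.6  88.9  -0.   66.4 -43.7]
```

drive_tool:
  series:
    - [[0,0,0.0002],-2,0]
    - [[0,0,0.0002],-4,0]
    - [[0,0,0.0002],-6,0]
    - [[0,0,0.0002],-8,0]
    - [[0,0,0.0002],-10,0]
    - [[0,0,0.0002],-10,0]

```text
time_s: 9.4
position: [0.4856, 0.181, 0.1261]
tool_rot: [[-0.875, 0.485, 0.003], [0.485, 0.875, 0.0], [-0.002, 0.002, -1.0]]
ft_force: [1.0, 0.8, 4.6]
grip_width: 0.0129
gripper_force: 79.3
```

```bash
python3 o.py
```

```text
9.4 [0.4856 0.181  0.1261] yaw 151.0 F [1.  0.8 4.6] M [ 0.176 -0.268  0.139] q [  7.3  24.6  89.    0.   66.3 -53.7]
```

drive_tool:
  series:
    - [[0,0,0.0005],-1,0]
    - [[0,0,0.001],-2,0]
    - [[0,0,0.0015],-3,0]
    - [[0,0,0.0015],-3,0]

```text
time_s: 9.8
position: [0.4846, 0.1811, 0.1233]
tool_rot: [[-0.899, 0.438, -0.001], [0.438, 0.899, 0.0], [0.001, -0.0, -1.0]]
ft_force: [1.6, 3.1, -3.4]
grip_width: 0.0126
gripper_force: 78.1
```

```bash
python3 o.py
```

```text
9.8 [0.4846 0.1811 0.1233] yaw 154.0 F [ 1.6  3.1 -3.4] M [ 0.632 -0.373  0.253] q [  7.3  24.8  89.2   0.   66.  -56.7]
```

drive_tool:
  series:
    - [[0,0,0.001],-2,0]
    - [[0,0,0.002],-3,0]
    - [[0,0,0.003],-4,0]
    - [[0,0,0.0035],-4,0]
    - [[0,0,0.0035],-4,0]

```text
time_s: 10.3
position: [0.4846, 0.1806, 0.1202]
tool_rot: [[-0.927, 0.376, -0.001], [0.376, 0.927, -0.0], [0.0, -0.001, -1.0]]
ft_force: [-0.3, 1.1, -1.4]
grip_width: 0.0126
gripper_force: 78.3
```

```bash
python3 o.py
```

```text
10.3 [0.4846 0.1806 0.1202] yaw 157.9 F [-0.3  1.1 -1.4] M [ 0.127 -0.017  0.038] q [  7.3  25.   89.4  -0.   65.6 -60.6]
```

drive_tool:
  series:
    - [[0,0,0.001],0,0]
    - [[0,0,0.002],0,0]
    - [[0,0,0.003],0,0]
    - [[0,0,0.003],0,0]
    - [[0,0,0.003],0,0]
    - [[0,0,0.003],4,0]
    - [[0,0,0.003],8,0]
    - [[0,0,0.003],12,0]
    - [[0,0,0.003],16,0]
    - [[0,0,0.003],20,0]
    - [[0,0,0.003],20,0]

```text
time_s: 11.4
position: [0.4853, 0.1809, 0.1178]
tool_rot: [[-0.742, 0.67, 0.002], [0.67, 0.742, 0.0], [-0.001, 0.001, -1.0]]
ft_force: [0.9, 0.7, 4.6]
grip_width: 0.0131
gripper_force: 79.3
```

```bash
python3 o.py
```

```text
11.4 [0.4853 0.1809 0.1178] yaw 137.9 F [0.9 0.7 4.6] M [ 0.063 -0.114  0.014] q [  7.3  25.2  89.6   0.   65.1 -40.6]
```

drive_tool:
  series:
    - [[0,0,0.0004],5,0]
    - [[0,0,0.0006],10,0]
    - [[0,0,0.0008],15,0]
    - [[0,0,0.001],20,0]
    - [[0,0,0.0012],25,0]
    - [[0,0,0.0012],30,0]
    - [[0,0,0.0012],30,0]

```text
time_s: 12.1
position: [0.4854, 0.1809, 0.1168]
tool_rot: [[-0.308, 0.951, 0.002], [0.951, 0.308, 0.0], [-0.0, 0.002, -1.0]]
ft_force: [-1.0, 1.0, 7.1]
grip_width: 0.0128
gripper_force: 79.7
```

```bash
python3 o.py
```

```text
12.1 [0.4854 0.1809 0.1168] yaw 108.0 F [-1.   1.   7.1] M [ 0.013 -0.06   0.065] q [  7.3  25.3  89.7  -0.   64.9 -10.6]
```

drive_tool:
  series:
    - [[0,0,0.0003],5,0]
    - [[0,0,0.0005],10,0]
    - [[0,0,0.0007],15,0]
    - [[0,0,0.0007],20,0]
    - [[0,0,0.0007],20,0]

```text
time_s: 12.6
position: [0.4856, 0.1809, 0.1162]
tool_rot: [[0.036, 0.999, 0.002], [0.999, -0.036, 0.0], [0.0, 0.002, -1.0]]
ft_force: [0.8, -1.2, 7.4]
grip_width: 0.0124
gripper_force: 79.8
```

```bash
python3 o.py
```

```text
12.6 [0.4856 0.1809 0.1162] yaw 88.0 F [ 0.8 -1.2  7.4] M [-0.006 -0.078 -0.025] q [ 7.3 25.3 89.7 -0.  64.8  9.4]
```

drive_tool:
  series:
    - [[0,0,0],4,0]
    - [[0,0,0],8,0]
    - [[0,0,0],12,0]
    - [[0,0,0],16,0]
    - [[0,0,0],18,0]
    - [[0,0,0],18,0]

```text
time_s: 13.2
position: [0.4851, 0.1808, 0.1161]
tool_rot: [[0.341, 0.94, 0.001], [0.94, -0.341, -0.0], [0.0, 0.001, -1.0]]
ft_force: [-1.5, -0.5, 7.5]
grip_width: 0.0125
gripper_force: 79.9
```

```bash
python3 o.py
```

```text
13.2 [0.4851 0.1808 0.1161] yaw 70.1 F [-1.5 -0.5  7.5] M [-0.13   0.283  0.104] q [ 7.3 25.3 89.7 -0.  64.9 27.3]
```

drive_tool:
  series:
    - [[0,0,0],3,0]
    - [[0,0,0],6,0]
    - [[0,0,0],9,0]
    - [[0,0,0],12,0]
    - [[0,0,0],12,0]

```text
time_s: 13.7
position: [0.4854, 0.1808, 0.1162]
tool_rot: [[0.53, 0.848, 0.002], [0.848, -0.53, -0.0], [0.001, 0.002, -1.0]]
ft_force: [-0.6, -0.2, 8.4]
grip_width: 0.0126
gripper_force: 79.9
```

```bash
python3 o.py
```

```text
13.7 [0.4854 0.1808 0.1162] yaw 58.0 F [-0.6 -0.2  8.4] M [-0.035  0.067 -0.067] q [ 7.3 25.3 89.7 -0.  64.8 39.3]
```

drive_tool:
  series:
    - [[0,0,-0.0004],0,0]
    - [[0,0,-0.0008],0,0]
    - [[0,0,-0.0012],0,0]
    - [[0,0,-0.0012],0,0]

```text
time_s: 14.1
position: [0.485, 0.1809, 0.1166]
tool_rot: [[0.53, 0.848, 0.001], [0.848, -0.53, 0.0], [0.0, 0.0, -1.0]]
ft_force: [0.6, -0.5, 1.6]
grip_width: 0.0125
gripper_force: 79.0
```

```bash
python3 o.py
```

```text
14.1 [0.485  0.1809 0.1166] yaw 58.0 F [ 0.6 -0.5  1.6] M [ 0.079 -0.365 -0.043] q [ 7.3 25.3 89.7  0.  65.  39.3]
```

drive_tool:
  series:
    - [[0,0,0],3,0]
    - [[0,0,0],6,0]
    - [[0,0,0],6,0]

```text
time_s: 14.4
position: [0.4849, 0.1808, 0.1166]
tool_rot: [[0.616, 0.788, 0.0], [0.788, -0.616, -0.0], [-0.0, 0.0, -1.0]]
ft_force: [1.2, -0.5, 1.7]
grip_width: 0.0127
gripper_force: 79.0
```

```bash
python3 o.py
```

```text
14.4 [0.4849 0.1808 0.1166] yaw 52.0 F [ 1.2 -0.5  1.7] M [-0.088 -0.296  0.064] q [ 7.3 25.3 89.7 -0.  65.  45.4]
```

drive_tool:
  series:
    - [[0,0,0],3,0]
    - [[0,0,0],6,0]
    - [[0,0,0],6,0]

```text
time_s: 14.7
position: [0.4853, 0.1805, 0.1166]
tool_rot: [[0.694, 0.72, 0.001], [0.72, -0.694, -0.001], [0.0, 0.001, -1.0]]
ft_force: [3.3, -3.0, 0.9]
grip_width: 0.0125
gripper_force: 78.8
```

```bash
python3 o.py
```

```text
14.7 [0.4853 0.1805 0.1166] yaw 46.1 F [ 3.3 -3.   0.9] M [-0.552 -0.746  0.172] q [ 7.3 25.3 89.7 -0.1 65.  51.3]
```

drive_tool:
  series:
    - [[0,0,0],3,0]
    - [[0,0,0],6,0]
    - [[0,0,0],6,0]

```text
time_s: 15.0
position: [0.4854, 0.1803, 0.1166]
tool_rot: [[0.765, 0.644, 0.001], [0.644, -0.765, -0.001], [0.0, 0.002, -1.0]]
ft_force: [3.7, -4.1, 0.9]
grip_width: 0.0128
gripper_force: 78.7
```

```bash
python3 o.py
```

```text
15.0 [0.4854 0.1803 0.1166] yaw 40.1 F [ 3.7 -4.1  0.9] M [-0.773 -0.774  0.118] q [ 7.3 25.3 89.7 -0.1 65.  57.3]
```

drive_tool:
  series:
    - [[0,0,0],3,0]
    - [[0,0,0],6,0]
    - [[0,0,0],6,0]

```text
time_s: 15.3
position: [0.4854, 0.1803, 0.1166]
tool_rot: [[0.829, 0.56, 0.001], [0.56, -0.829, -0.001], [0.0, 0.002, -1.0]]
ft_force: [2.9, -3.7, 0.5]
grip_width: 0.013
gripper_force: 78.8
```

```bash
python3 o.py
```

```text
15.3 [0.4854 0.1803 0.1166] yaw 34.1 F [ 2.9 -3.7  0.5] M [-0.741 -0.737  0.015] q [ 7.3 25.3 89.7 -0.1 65.  63.3]
```

drive_tool:
  series:
    - [[0,0,0],3,0]
    - [[0,0,0],6,0]
    - [[0,0,0],6,0]

```text
time_s: 15.6
position: [0.4847, 0.1807, 0.1166]
tool_rot: [[0.883, 0.47, -0.0], [0.47, -0.883, -0.0], [-0.0, -0.0, -1.0]]
ft_force: [1.1, -1.0, 3.6]
grip_width: 0.0127
gripper_force: 79.0
```

```bash
python3 o.py
```

```text
15.6 [0.4847 0.1807 0.1166] yaw 28.1 F [ 1.1 -1.   3.6] M [-0.269 -0.173 -0.012] q [ 7.3 25.3 89.7  0.  65.  69.3]
```

drive_tool:
  series:
    - [[0,0,0],3,0]
    - [[0,0,0],6,0]
    - [[0,0,0],6,0]

```text
time_s: 15.9
position: [0.4849, 0.1807, 0.1166]
tool_rot: [[0.927, 0.376, 0.0], [0.376, -0.927, -0.0], [-0.0, 0.0, -1.0]]
ft_force: [2.4, -1.5, 1.6]
grip_width: 0.0126
gripper_force: 78.8
```

```bash
python3 o.py
```

```text
15.9 [0.4849 0.1807 0.1166] yaw 22.1 F [ 2.4 -1.5  1.6] M [-0.419 -0.45   0.077] q [ 7.3 25.3 89.7 -0.  65.  75.2]
```

drive_tool:
  series:
    - [[0,0,0],3,0]
    - [[0,0,0],6,0]
    - [[0,0,0],6,0]

```text
time_s: 16.2
position: [0.4856, 0.1804, 0.1167]
tool_rot: [[0.961, 0.278, 0.002], [0.278, -0.961, -0.001], [0.002, 0.001, -1.0]]
ft_force: [5.5, -4.3, -1.0]
grip_width: 0.0128
gripper_force: 78.6
```

```bash
python3 o.py
```

```text
16.2 [0.4856 0.1804 0.1167] yaw 16.1 F [ 5.5 -4.3 -1. ] M [-0.795 -1.041  0.173] q [ 7.3 25.3 89.7 -0.1 64.9 81.2]
```

drive_tool:
  series:
    - [[0,0,0],3,0]
    - [[0,0,0],6,0]
    - [[0,0,0],9,0]
    - [[0,0,0],12,0]
    - [[0,0,0],12,0]

```text
time_s: 16.7
position: [0.4855, 0.1802, 0.1167]
tool_rot: [[0.997, 0.071, 0.001], [0.071, -0.997, -0.001], [0.001, 0.001, -1.0]]
ft_force: [4.7, -4.0, 1.3]
grip_width: 0.0126
gripper_force: 78.7
```

```bash
python3 o.py
```

```text
16.7 [0.4855 0.1802 0.1167] yaw 4.1 F [ 4.7 -4.   1.3] M [-0.838 -0.869  0.044] q [ 7.3 25.3 89.7 -0.1 65.  93.2]
```

drive_tool:
  series:
    - [[0,0,0],3,0]
    - [[0,0,0],5,0]
    - [[0,0,0],7,0]
    - [[0,0,0],7,0]

```text
time_s: 17.1
position: [0.4847, 0.1808, 0.1166]
tool_rot: [[0.999, -0.05, -0.0], [-0.05, -0.999, -0.0], [-0.0, 0.0, -1.0]]
ft_force: [3.2, -0.7, 2.2]
grip_width: 0.0124
gripper_force: 78.9
```

```bash
python3 o.py
```

```text
17.1 [0.4847 0.1808 0.1166] yaw -2.9 F [ 3.2 -0.7  2.2] M [-0.357 -0.318 -0.04 ] q [  7.3  25.3  89.7   0.   65.  100.2]
```

drive_tool:
  series:
    - [[0,0,0],0,0.045]
    - [[0,0,0],0,0.045]
    - [[0,0,0],0,0.045]
    - [[0,0,0],0,0.045]
    - [[0,0,0],0,0.045]
    - [[0,0,-0.005],0,0.045]
    - [[0,0,-0.02],0,0.045]
    - [[0,0,-0.05],0,0.045]
    - [[0,0,-0.085],0,0.045]
    - [[0,0,-0.12],0,0.045]
    - [[0,0,-0.145],0,0.045]
    - [[0,0,-0.155],0,0.045]
    - [[0,0,-0.155],0,0.045]
    - [[0,0,-0.155],0,0.045]
    - [[0,0,-0.155],0,0.045]

```text
time_s: 18.6
position: [0.4844, 0.1808, 0.2701]
tool_rot: [[0.999, -0.053, -0.003], [-0.053, -0.999, -0.0], [-0.003, 0.001, -1.0]]
ft_force: [-0.3, 0.3, 0.3]
grip_width: 0.0451
gripper_force: 0.0
```

```bash
python3 o.py; python3 - <<'E'
from h import *
c=cam('wrist'); cv2.imwrite('pics/w3.png',c[0][:,:,::-1])
s=cam('scene'); cv2.imwrite('pics/s3.png',cv2.resize(s[0][110:240,360:500],None,fx=4,fy=4,interpolation=cv2.INTER_CUBIC)[:,:,::-1])
im=c[0].astype(int); m=(im[...,0]>150)&(im[...,1]<80)&(im[...,2]<80); ys,xs=np.nonzero(m)
P=np.array([pt(c,x,y) for x,y in zip(xs,ys)]);k=(abs(P[:,0]-.485)<.05)&(abs(P[:,1]-.18)<.05);P=P[k]; print(np.median(P,0),np.percentile(P[:,2],[5,50,95]))
E
```

```text
18.6 [0.4844 0.1808 0.2701] yaw -3.0 F [-0.3  0.3  0.3] M [-0.016 -0.03  -0.   ] q [  7.3  17.1  75.1   0.   88.  100.4]
[0.48150634 0.17977514 0.14149332] [0.1122621  0.14149332 0.14278499]
```

View pics/s3.png

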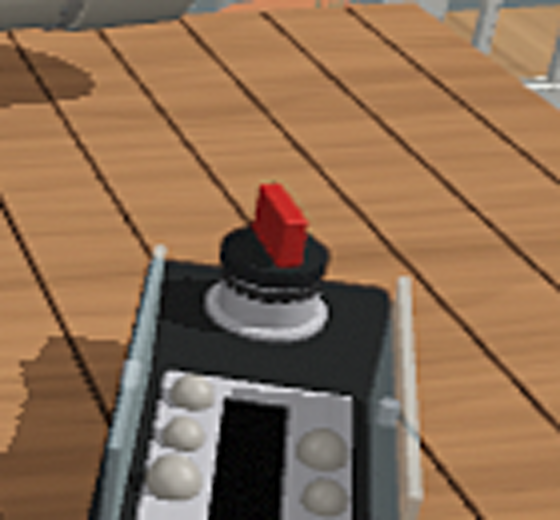

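The crop shows the cap upright on the neck at about (275,245), held down with nothing touching it. The bar's top measures about 0.142 m, which matches the fully home height.

```bash
python3 -c "
from rig import env
print(env.close_job())"
```

```text
the job is handed in; nothing more can be done
None
```

The red-handled cap is back on the filler neck, locked under its cams with the ratchet clicked over, and let go; I handed the job in at about 19 s, but no verdict was returned.

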